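# Empty the rinsing cup and hang it to dry

## Robot

A 6-joint arm with a two-finger parallel gripper is mounted at the origin on a cart in front of the work surface, level with it; the furniture and walls round the work are solid. World frame = base frame: x ahead of the robot, y to its left, z up, the work surface at z = 0. Lengths are in mm, angles in rad, forces in N, time in s.
With the tool pointing down it reaches from about 325 to 875 mm from the base axis. Payload 4.4 kg.
Tool frame: the origin (TCP) lies on the centre line of the jaws, within the pads' length; the fingertips stand ahead of it and the grasp point (between the pads) lies 6 mm ahead of it (ctrl.tcp_to_tips is the z of the fingertips in the tool frame, in mm); z points along the fingers, y is the direction in which the jaws open and shut (so a half turn about z gives the same grasp; the last joint's range is limited). The gripper opens to 85 mm and grips with 20 to 120 N. Pads are 22 mm wide; open, the fingers measure 114 mm over their backs; the gripper's body (76 mm by 85 mm) begins 54 mm behind the grasp point. The pads swing forward as they close: fully open they stand 13 mm farther back than shut.
Start: joints at [-1.488, 0.207, 1.542, -0, 1.393, -0.15], TCP at [133.201, -559.361, 256.282] pointing down, gripper open.
Joint ranges: [-2.73, 2.73], [-0.86, 2.22], [0.23, 2.46], [-1.11, 4.25], [0.08, 2.63], [-2.82, 2.82]. Speed limits (rad/s): [2.79, 2.79, 3.14, 3.14, 3.14, 3.14].

## Interface

Orientations are given as a 3x3 rotation matrix whose columns are the frame's x, y, z axes.
In Python, from plant import ctrl, sensors, optics gives the robot as it stands. Calls block until the motion is done:
- ctrl.move_ptp(position, orientation): joint-space move of the TCP to a pose.
- ctrl.move_l(position, rot=None, vel=150, threshold=None): straight line of the TCP; rot=None keeps the orientation; vel is the mean speed in mm/s. With threshold (N) it stops when the force on the tool has changed by that much, and returns True; else False.
- ctrl.set_joints(angles): joint-space move.
- ctrl.gripper_to(opening, force=None): finger opening in mm; force is the grip in N (None keeps the last); returns when the fingers have stopped.
- ctrl.hold(seconds).
- ctrl.solve_ik(position, orientation): joint angles nearest the present ones, or None.
- sensors.read_state(): the state.
- optics.grab_frame(name): name is "scene" or "side" or "wrist"; returns (picture, depth): 420x560x3 uint8, red, green, blue; 420x560 float32, mm along the optical axis (not along the pixel's ray), 0 where there is no reading.
- optics.camera_params(name): a dict with "mtx" (3x3 intrinsics, pixels), "k1" (the pictures are not rectified: a ray, as slopes to the right and down, at radius r is drawn at 1 + k1 r^2 times it, then the intrinsics apply), "R" (3x3) and "t" (3): a world point X has camera coordinates R X + t; the wrist camera has in their place "T_tool_cam" (4x4, takes a point from camera to tool coordinates, whose origin is the TCP and whose axes are the flange's). Camera axes: x right, y down, z forward; pixel columns grow to the right and rows downward; lengths in mm; the calibration is good to about 2 mm. A picture is of the moment at which its call begins: read the wrist's pose just before it. camera_params takes no time and is no camera call.
A pose or a line that the arm cannot do raises ctrl.MotionError and nothing moves.
- ctrl.finish_job(): hands the job in, once; it reports no verdict.
The state is a dict: "t": time; "q": joint angles; "qvel": joint speeds; "tau": joint torques, N m; "eef_pos": TCP position; "eef_rot": TCP orientation; "force": force on the tool from outside, world axes, zero at the start; "wrist_torque": the same for the moment, N m; "grip_width": finger opening in mm.
Only numpy, scipy, OpenCV 4.12 (cv2) and the standard library are available. Lean on these libraries where they do the work, as an engineer would, in place of code of your own. Each camera call takes 0.05 s, during which the arm holds its last target.

## Task

The cup lying on its side on the bench holds two rinsed adapters: carry it level so they stay in, tip both of them out into the open parts tray, then hang the empty cup upside down over the tall thick peg of the drying stand. Let it down gently until its rim rests on the stand's spacers all round, and let go.

Things in the scene. Friction and masses are not known exactly. Their poses are not given: they have to be found in the camera images.
- rinse_cup: Plain aluminium cup, 52 mm outside diameter, 95 mm long, wall 3 mm, floor 4 mm thick, about 0.12 kg. It lies on its side at first, mouth to the right (-y) or up to 40 degrees from there towards +x. Origin: on its axis, 47.5 mm from either end, 26 mm above the bench when lying. Its +x axis runs along the cup and out of the mouth; z is up at the start. Faint flats keep it from rolling by itself.
- cup_mouth (a point): Centre of the cup's open rim (on the axis, 47.5 mm from the cup's origin); axes as the cup's.
- adapter_long: Silver coaxial adapter, hex body with round ends, 45 mm long, 20 mm across, 17 mm high, about 35 g; starts loose inside the cup, lying along the cup's axis in its deeper half. Origin: middle of its underside; its y axis runs along its length.
- adapter_short: Brass-coloured coaxial adapter, like the other but 28 mm long, 17 mm across, 15 mm high, about 25 g; starts loose inside the cup near the mouth (well inside). Origin: middle of its underside; its y axis runs along its length.
- parts_tray: Open rectangular dark steel tray, fixed, 130 (its x) x 110 (its y) x 45 mm high, wall and floor 3 mm, open at the top and empty at the start. Origin: centre of its underside, on the bench; z up. Between the cup and the test fixture.
- drying_stand: Fixed grey drying stand on the bench at the right: base plate 70 (its x) x 110 (its y) x 12 mm high with two upright white pegs: a tall thick one (40 mm diameter) 22 mm to the stand's -y side, and a short slim one (12 mm diameter, 36 mm high, for small caps, not to be used) 38 mm to its +y side. Origin: centre of its underside; z up.
- peg_seat (a point): On the axis of the tall thick peg, at the height (16 mm above the bench) of the three small spacers round its foot, on which the cup's rim rests when it is home. The hung cup's floor does not touch the peg.
- peg_top (a point): Top centre of the tall thick peg, 78 mm above peg_seat. The peg is 40 mm in diameter; its top 18 mm tapers to 24 mm diameter. The cup's bore is 45 to 46 mm, so the play is about 2.5 mm all round.
Not all that is in view belongs to the job. Leave any purple look-alike of the rinse_cup alone.

How it is judged (in metres and radians):
On the way, in this order (a step that is already met when the one before it is completed fails the run):
1. both adapters tipped out into the parts tray (x of adapter_long in the frame of parts_tray between -0.065 and 0.065 m and y of adapter_long in the frame of parts_tray between -0.055 and 0.055 m and height (world z) of each of adapter_long, adapter_short below 0.04 m and x of adapter_short in the frame of parts_tray between -0.065 and 0.065 m and y of adapter_short in the frame of parts_tray between -0.055 and 0.055 m), for 0.2 s.
2. cup upside down over the tall peg, rim on the spacers (horizontal distance between cup_mouth and peg_seat below 0.006 m and z of cup_mouth in the frame of peg_seat below 0.004 m and angle between rinse_cup's own x axis and vertical above 3.07 rad), for 0.2 s.
At the end, for the whole second after the job is handed in: Both adapters lie inside the parts tray (origins within its outline and below 40 mm); the cup is mouth down within 4 degrees over the tall peg, its rim centre within 6 mm of the peg's axis and within 4 mm of the spacers' height, at rest and released (all of step 1 and all of step 2 and linear speed of rinse_cup below 0.01 m/s); the robot touches nothing.
It fails at once if the cup dropped or rammed onto the drying stand (more than 30 N between them) (contact force between rinse_cup and drying_stand above 30 N).
It fails at once if an adapter spilled onto the bench outside the tray ((height (world z) of adapter_long below 0.02 m and distance between adapter_long and rinse_cup above 0.075 m and horizontal distance between adapter_long and parts_tray above 0.09 m) or (height (world z) of adapter_short below 0.02 m and distance between adapter_short and rinse_cup above 0.075 m and horizontal distance between adapter_short and parts_tray above 0.09 m)).
It also fails if it takes over 67 s, if anything falls off the work surface, if the arm or the gripper's body presses on something with over 40 N, if the wrist force passes 120 N, or if a joint passes its speed limit or range.

## Working session

There is one attempt and no reset: what is moved stays moved. The work goes in short steps, each a Python script; the robot and the scene stay as the last script left them, time stands still between calls to the robot, and variables do not carry over. Pictures are saved under pics/ and viewed, and the job is handed in when it is done.

```bash
ls; mkdir -p pics; python3 - <<'E'
from plant import ctrl,sensors,optics
import cv2,numpy as np
s=sensors.read_state();print(s['t'],s['eef_pos'],s['grip_width'],ctrl.tcp_to_tips);print(np.round(s['eef_rot'],3))
for n in("scene","side","wrist"):
    im,d=optics.grab_frame(n);cv2.imwrite(f"pics/{n}0.png",im[:,:,::-1]);np.save(f"pics/{n}0.npy",d);np.save(f"pics/{n}0i.npy",im)
    print(n,{k:np.round(v,3).tolist() for k,v in optics.camera_params(n).items()})
E
```

```text
pics
0.0 [ 133.1586109  -558.63533679  255.10389537] 85.22475883441876 25.0
[[ 0.973  0.232 -0.   ]
 [ 0.232 -0.973  0.002]
 [ 0.    -0.002 -1.   ]]
scene {'mtx': [[444.979, 0.0, 277.433], [0.0, 444.979, 211.534], [0.0, 0.0, 1.0]], 'k1': -0.033, 'R': [[-0.479, -0.878, 0.007], [-0.552, 0.295, -0.78], [0.683, -0.378, -0.625]], 't': [257.079, 308.769, 1446.93]}
side {'mtx': [[509.592, 0.0, 276.592], [0.0, 509.592, 211.968], [0.0, 0.0, 1.0]], 'k1': -0.147, 'R': [[0.997, -0.072, -0.004], [-0.039, -0.491, -0.87], [0.061, 0.868, -0.493]], 't': [-458.144, 109.119, 1590.648]}
wrist {'mtx': [[323.092, 0.0, 281.975], [0.0, 323.092, 208.399], [0.0, 0.0, 1.0]], 'k1': -0.064, 'T_tool_cam': [[0.0, -0.955, -0.296, 74.259], [1.0, 0.0, 0.0, 0.026], [-0.0, -0.296, 0.955, -117.553], [0.0, 0.0, 0.0, 1.0]]}
```

View pics/scene0.png

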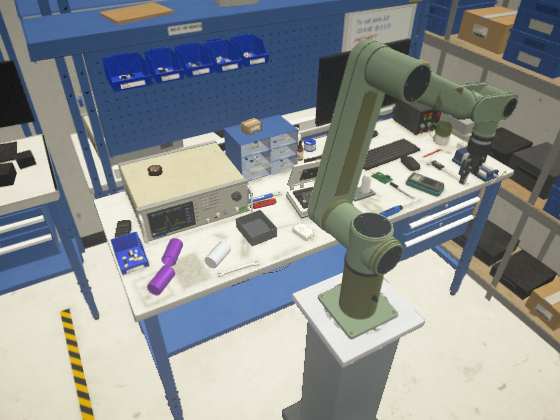

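View pics/side0.png

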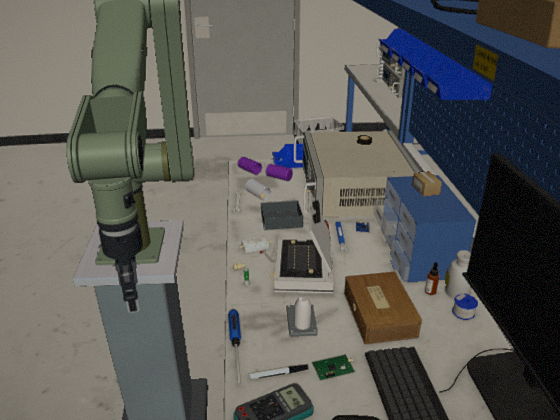

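View pics/wrist0.png

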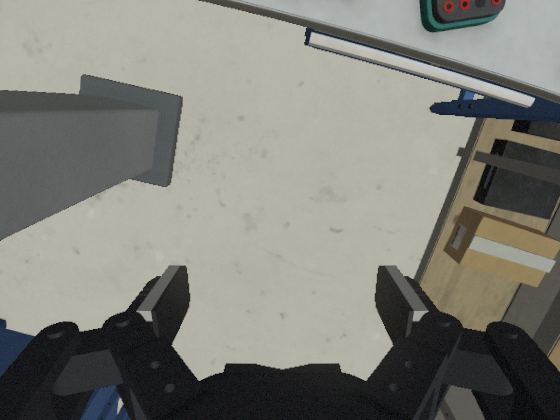

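```bash
cat > h.py <<'E'
import numpy as np,cv2
from plant import ctrl,sensors,optics
def Rt(name,s=None):
    p=optics.camera_params(name)
    if name!="wrist": return p['mtx'],p['k1'],np.array(p['R']),np.array(p['t'])
    T=np.array(p['T_tool_cam']);E=np.eye(4);E[:3,:3]=s['eef_rot'];E[:3,3]=s['eef_pos']
    W=np.linalg.inv(E@T);return p['mtx'],p['k1'],W[:3,:3],W[:3,3]
def slopes(uv,K,k1):
    uv=np.asarray(uv,float).reshape(-1,2)
    d=(uv-[K[0][2],K[1][2]])/K[0][0]; u=d.copy()
    for _ in range(20): u=d/(1+k1*(u**2).sum(1,keepdims=True))
    return u
def cloud(name,d,s=None):
    K,k1,R,t=Rt(name,s);h,w=d.shape
    v,u=np.mgrid[:h,:w];sl=slopes(np.c_[u.ravel(),v.ravel()],K,k1)
    P=np.c_[sl,np.ones(len(sl))]*d.reshape(-1,1)
    return ((P-t)@R).reshape(h,w,3)
def onplane(name,uv,z,s=None):
    K,k1,R,t=Rt(name,s);sl=slopes(uv,K,k1);r=np.c_[sl,np.ones(len(sl))]@R;c=-R.T@t
    return c+r*((z-c[2])/r[:,2])[:,None]
def proj(name,X,s=None):
    K,k1,R,t=Rt(name,s);c=np.asarray(X,float).reshape(-1,3)@R.T+t;m=c[:,:2]/c[:,2:]
    m=m*(1+k1*(m**2).sum(1,keepdims=True));return m*K[0][0]+[K[0][2],K[1][2]]
def crop(im,x0,y0,x1,y1,f,fn):
    cv2.imwrite(fn,cv2.resize(im[y0:y1,x0:x1,::-1],None,fx=f,fy=f,interpolation=cv2.INTER_CUBIC))
E
python3 - <<'E'
from h import *
a=np.load('pics/scene0i.npy');b=np.load('pics/side0i.npy')
crop(a,110,190,310,310,4,'pics/c1.png');crop(b,220,140,400,275,4.4,'pics/c2.png');crop(b,220,260,420,400,4,'pics/c3.png')
for n,px in(('scene',[(218,254),(172,251),(161,279),(257,228),(365,185)]),('side',[(257,188),(249,164),(279,171),(282,213),(302,313)])):
    C=cloud(n,np.load(f'pics/{n}0.npy'))
    for u,v in px: print(n,u,v,C[v,u].round())
E
```

```text
scene 218 254 [391. 318.  48.]
scene 172 251 [481. 456.  49.]
scene 161 279 [369. 531.  49.]
scene 257 228 [493. 115.   9.]
scene 365 185 [ 480. -393.   53.]
side 257 188 [409. 281.  48.]
side 249 164 [385. 498.  46.]
side 279 171 [500. 429.  43.]
side 282 213 [490. 167.   5.]
side 302 313 [ 490. -426.   64.]
```

View pics/c1.png

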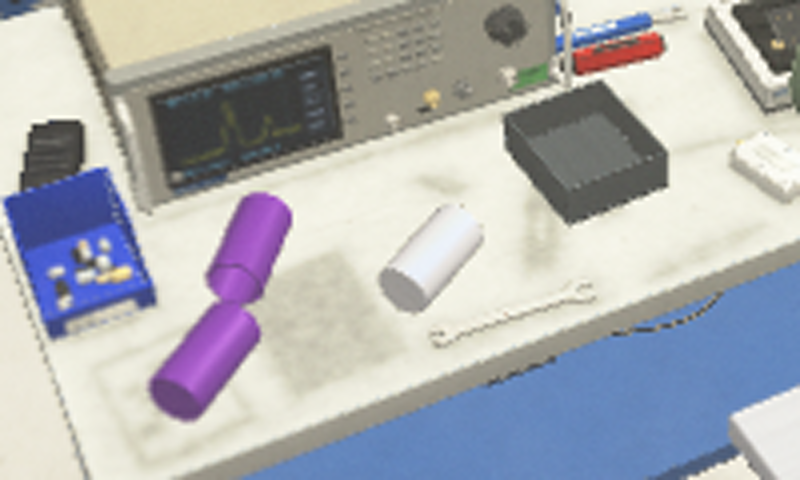

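View pics/c2.png

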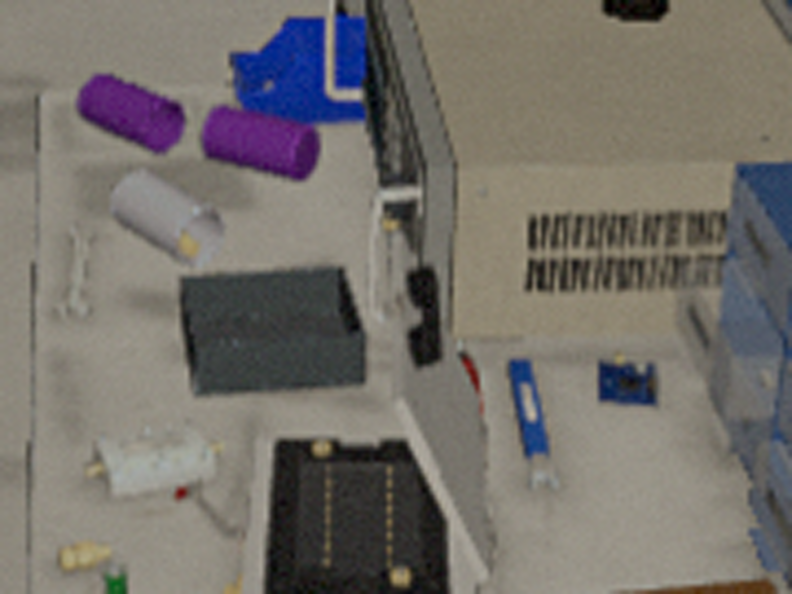

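View pics/c3.png

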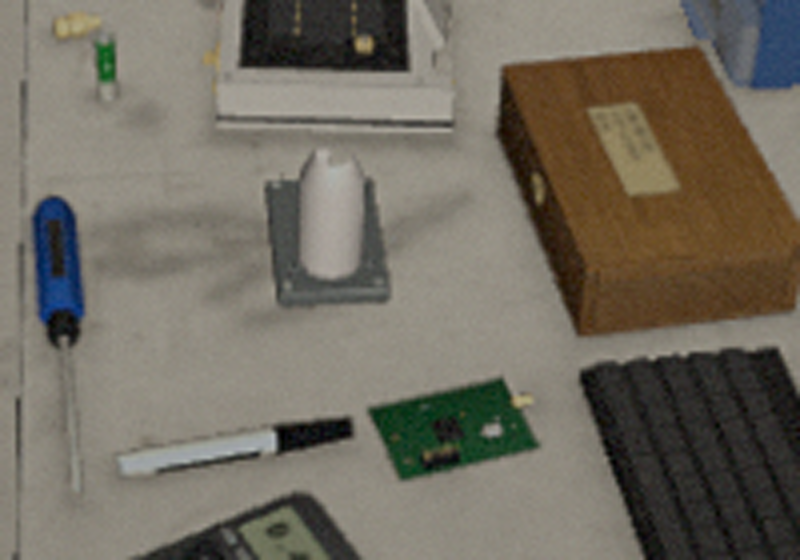

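The silver cup is at scene (218,254) / side (257,188), with the brass adapter visible in its mouth at side (262,195). The two purple look-alikes at scene (172,251) and (161,279) are to be left alone. The tray is at scene (257,228), and the stand with its white tall peg is at side (302,313). Next I'll estimate poses from the depth data.

```bash
python3 - <<'E'
from h import *
for n in('scene','side'):
    C=cloud(n,np.load(f'pics/{n}0.npy'));P=C.reshape(-1,3)
    def box(x0,x1,y0,y1,z0,z1):
        return P[(P[:,0]>x0)&(P[:,0]<x1)&(P[:,1]>y0)&(P[:,1]<y1)&(P[:,2]>z0)&(P[:,2]<z1)]
    q=box(320,480,220,380,12,60);print(n,'cup',len(q),q.mean(0).round(1),q.min(0).round(),q.max(0).round(), cv2.minAreaRect(q[:,:2].astype(np.float32)))
    q=box(390,600,60,230,15,60);print('tray',len(q),q[:,2].max(), cv2.minAreaRect(q[:,:2].astype(np.float32)))
    q=box(430,560,-500,-340,7,120);print('stand',len(q),q[:,2].max(), cv2.minAreaRect(q[:,:2].astype(np.float32)))
    q=box(430,560,-500,-340,40,75);print('peg',len(q), cv2.minAreaRect(q[:,:2].astype(np.float32)))
    q=P[(abs(P[:,2])<6)&(P[:,0]>250)&(P[:,0]<600)];print('bench',q[:,2].mean())
E
```

```text
scene cup 393 [400.9 316.   40.4] [365. 261.  12.] [454. 365.  56.] ((409.7670593261719, 313.6629333496094), (50.546844482421875, 102.4180908203125), 34.590274810791016)
tray 731 59.83837425105912 ((508.4891662597656, 146.2530517578125), (192.71493530273438, 154.8341064453125), 4.216673374176025)
stand 283 96.34835465077353 ((481.8473205566406, -390.7884826660156), (74.16299438476562, 100.44661712646484), 19.097877502441406)
peg 65 ((483.92913818359375, -398.6192626953125), (38.880104064941406, 22.636991500854492), 41.692779541015625)
bench -0.15058085683845057
side cup 318 [409.8 302.8  37.1] [343. 261.  12.] [457. 359.  58.] ((406.62908935546875, 306.4828186035156), (74.98291778564453, 103.99626159667969), 60.41120529174805)
tray 731 57.781658779123376 ((508.028076171875, 143.8897705078125), (181.3201141357422, 162.28494262695312), 2.9373326301574707)
stand 883 95.19165241931984 ((493.9910888671875, -390.8695068359375), (101.05472564697266, 70.51436614990234), 88.96390533447266)
peg 199 ((499.3057556152344, -386.5097961425781), (87.27085876464844, 36.83516311645508), 76.96653747558594)
bench 0.3838954624627166
```

```bash
cat >> h.py <<'E'
def down(yaw): c,s=np.cos(yaw),np.sin(yaw); return np.array([[c,s,0],[s,-c,0],[0,0,-1.]])
def look(fn):
    s=sensors.read_state();im,d=optics.grab_frame("wrist")
    cv2.imwrite(f'pics/{fn}.png',im[:,:,::-1]);np.savez(f'pics/{fn}.npz',im=im,d=d,eef_pos=s['eef_pos'],eef_rot=s['eef_rot']);print(fn,'t',s['t'],np.round(s['eef_pos'],1),np.round(s['q'],2));return s,im,d
E
python3 - <<'E'
from h import *
ctrl.move_ptp([465,-405,270],down(0)); look('w1')
E
```

```text
w1 t 1.5167 [ 464.2 -405.7  269.9] [-0.86  0.28  1.42 -0.    1.44  0.71]
```

View pics/w1.png

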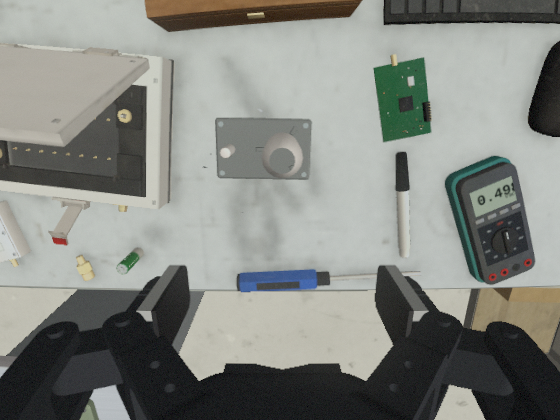

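```bash
python3 - <<'E'
from h import *
ctrl.move_ptp([435,250,280],down(0)); look('w2')
z=np.load('pics/w1.npz');crop(z['im'],190,90,340,202,5,'pics/c4.png')
E
```

```text
w2 t 3.9 [435.5 249.4 280. ] [ 0.35  0.03  1.69 -0.    1.42  1.92]
```

View pics/w2.png

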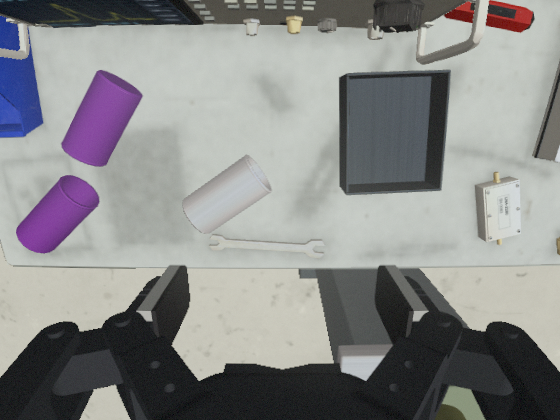

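View pics/c4.png

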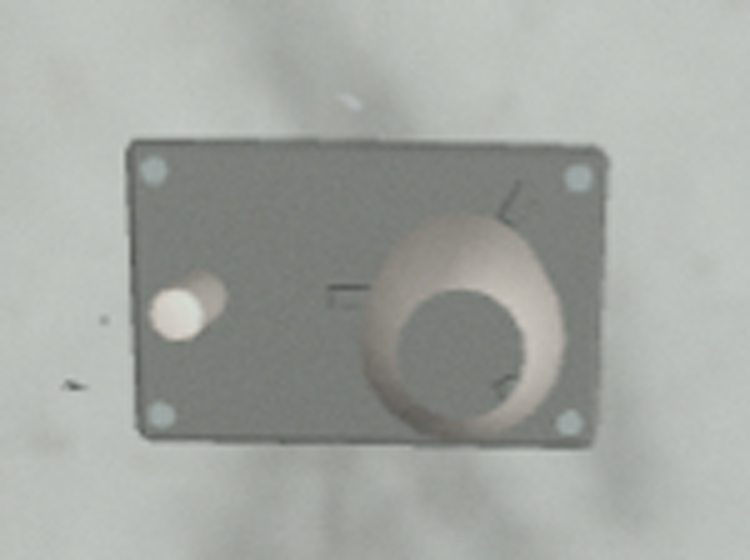

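The wrist view w2 shows the silver cup at (227,194) with its mouth at upper right (258,172), the tray at (395,132), a spanner just below the cup at (265,245), and the purple cups at (102,118) and (58,214). The stand crop shows the peg-top disc at about full-image (282,161), with the small peg to its left. Now fitting these numerically.

```bash
python3 - <<'E'
from h import *
from scipy.optimize import least_squares
# stand
z=np.load('pics/w1.npz');s=dict(eef_pos=z['eef_pos'],eef_rot=z['eef_rot']);im=z['im']
C=cloud('wrist',z['d'],s)
f=lambda p:(190+p[0]/5-.4,90+p[1]/5-.4)
cor=onplane('wrist',[f(p) for p in[(128,141),(608,148),(595,447),(140,438)]],12,s)
print('base',cor.round(1).tolist(),'ctr',cor.mean(0).round(1))
e=cor[0]-cor[1]; e2=cor[3]-cor[2]; y=e[:2]/np.linalg.norm(e[:2])+e2[:2]/np.linalg.norm(e2[:2]);y/=np.linalg.norm(y)
print('stand y dir',y.round(4),np.linalg.norm(e),np.linalg.norm(e2),'peg from base',(cor.mean(0)[:2]-22*y).round(1))
print('spacerless base screws',onplane('wrist',[f(p) for p in[(154,171),(578,179),(569,422),(160,414)]],12,s).mean(0).round(1))
print('pegtop',onplane('wrist',[f((461,353))],94,s).round(1), 'edges',onplane('wrist',[f(p) for p in[(397,353),(526,353),(461,288),(461,418)]],94,s).round(1).tolist())
print('small top',onplane('wrist',[f((177,314))],48,s).round(1),(cor.mean(0)[:2]+38*y).round(1))
# tray & cup
z=np.load('pics/w2.npz');s=dict(eef_pos=z['eef_pos'],eef_rot=z['eef_rot']);im=z['im']
C=cloud('wrist',z['d'],s)
crop(im,160,140,340,260,4.4,'pics/c5.png')
print('tray outer',(t:=onplane('wrist',[(340,75),(450,70),(441,191),(341,194)],45,s)).round(1).tolist(),t.mean(0).round(1))
m=np.zeros(im.shape[:2],bool);m[140:250,165:290]=1
m&=(C[...,2]>20)&(C[...,2]<60);P=C[m]
n=cv2.connectedComponents(m.astype(np.uint8))[0];print('comps',n,len(P),'bench z',np.median(C[150:180,290:330,2]))
def res(p):
    a=np.array([np.sin(p[2]),-np.cos(p[2]),0]);d=P-[p[0],p[1],p[3]];d=d-np.outer(d@a,a);return np.linalg.norm(d,axis=1)-26
r=least_squares(res,[410,311,.6,26],loss='soft_l1');p=r.x
a=np.array([np.sin(p[2]),-np.cos(p[2]),0]);t=(P-[p[0],p[1],p[3]])@a
print(p,'deg',np.degrees(p[2]),np.std(r.fun),'ends',np.percentile(t,[0,.5,2,98,99.5,100]).round(1))
t0=(np.percentile(t,.5)+np.percentile(t,99.5))/2;print('centre',(p[:2]+t0*a[:2]).round(1))
E
```

```text
base [[529.1, -331.0, 12.0], [527.3, -439.2, 12.0], [458.6, -437.8, 12.0], [460.9, -330.0, 12.0]] ctr [ 494.  -384.5   12. ]
stand y dir [0.0193 0.9998] 108.1978256079752 107.81491563972203 peg from base [ 493.5 -406.5]
spacerless base screws [ 493.5 -383.9   12. ]
pegtop [[ 493.5 -406.1   94. ]] edges [[493.5, -394.4, 94.0], [493.5, -417.9, 94.0], [505.2, -406.1, 94.0], [481.5, -406.1, 94.0]]
small top [[ 494.8 -346.6   48. ]] [ 494.7 -346.5]
tray outer [[543.8, 189.3, 45.0], [550.8, 74.5, 45.0], [421.3, 67.2, 45.0], [417.6, 182.2, 45.0]] [483.4 128.3  45. ]
comps 2 3526 bench z -0.27173900474302226
[493.64107396 195.09379494   0.60077207  25.41157788] deg 34.421704051522596 0.6506170722804543 ends [-192.5 -191.3 -189.2  -98.5  -97.2  -96.8]
centre [412.1 314.1]
```

View pics/c5.png

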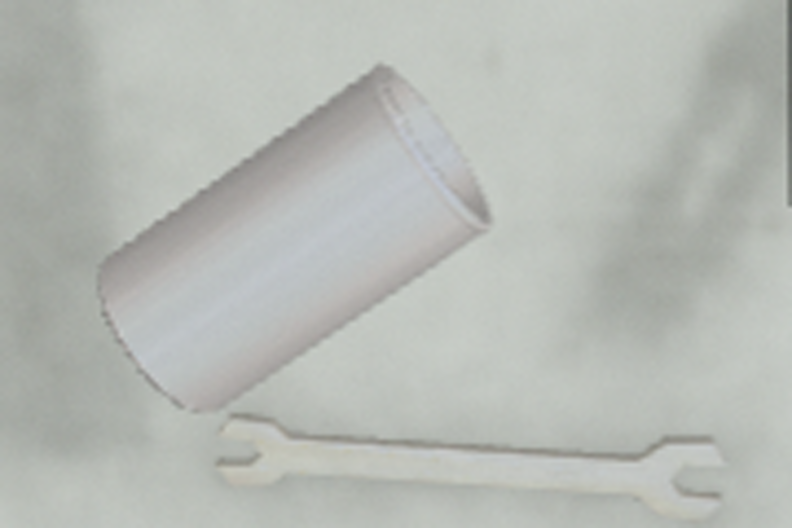

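Everything agrees: the peg axis is at (493.5,-406) by both the base corners and the top disc, and the cup centre is at (412,314) with its mouth heading 34° from -y. I'll scan IK over grasp tilts and headings to find a feasible chain.

```bash
cat >> h.py <<'E'
CUP=np.array([412.1,314.1,26.]);TH=0.6008;PEG=np.array([493.5,-406.3,16.]);TRAY=np.array([483.4,128.3,0.])
def cupR(h,p):
    "cup frame: x axis heading h (rad, world azimuth), pitched down by p; y horizontal"
    x=np.array([np.cos(p)*np.cos(h),np.cos(p)*np.sin(h),-np.sin(p)]);y=np.array([-np.sin(h),np.cos(h),0]);return np.c_[x,y,np.cross(x,y)]
H0=TH-np.pi/2
def toolincup(tilt,sg,s,up):
    # tool z in cup frame: cos t * (-z) + sin t * x ; sg=+1: tool x on upper/mouth side
    z=np.array([np.sin(tilt),0,-np.cos(tilt)]);x=sg*np.array([np.cos(tilt),0,np.sin(tilt)]);y=np.cross(z,x)
    R=np.c_[x,y,z];return R,np.array([s,0,0])-(6+up)*z
def toolpose(cpos,Rc,tc): R,o=tc;return Rc@o+cpos,Rc@R
def mouthpose(m,h,p,tc): Rc=cupR(h,p);return toolpose(np.asarray(m)-47.5*Rc[:,0],Rc,tc)
E
python3 - <<'E'
from h import *
d=np.deg2rad
for sg in(1,-1):
  for tl in(0,20,35,45,55):
    tc=toolincup(d(tl),sg,-10,5)
    g=ctrl.solve_ik(*toolpose(CUP,cupR(H0,0),tc))
    print(sg,tl,'grasp',None if g is None else np.round(g,2))
    for nm,m,ps in(('lvl',TRAY+[0,0,95],-.1),('tip',TRAY+[0,0,60],d(80)),('peg',PEG,d(90)),('pegup',PEG+[0,0,120],d(90))):
        o=[]
        for hd in range(-180,180,20):
            q=ctrl.solve_ik(*mouthpose(m,d(hd),ps,tc))
            if q is not None:o.append(hd)
        print('   ',nm,o)
E
```

```text
1 0 grasp None
    lvl [-180, -160, -140, -120, -100, -40, -20, 0, 20, 40, 60, 80, 100, 120, 140, 160]
    tip [-180, -140, -120, -100, -80, -60, -40, -20, 0, 20, 40, 60, 80, 160]
    peg [-180, -160, -140, -120, -100, -80, 0, 100, 120, 140, 160]
    pegup [-180, -160, -140, -120, -100, 100, 120, 140, 160]
1 20 grasp [ 0.7   0.44  1.8  -0.42  0.98 -2.79]
    lvl [-180, -160, -140, -120, -100, -80, -20, 0, 20, 40, 60, 80, 100, 120, 140, 160]
    tip [-180, -140, -120, -100, -80, -60, -40, -20, 0, 20, 40, 60, 80, 100]
    peg [-180, -160, -140, -120, -100, -80, -60, -40, -20, 0, 20, 40, 120, 140, 160]
    pegup [-180, -160, -140, -120, -100, -80, -20, 0, 20, 40, 120, 140, 160]
1 35 grasp [ 0.83  0.54  1.74 -0.67  1.12 -2.53]
    lvl [-180, -160, -140, -120, -100, -80, -60, -40, 0, 40, 60, 80, 100, 120, 140, 160]
    tip [-120, -100, -80, -60, -40, -20, 0, 20, 40, 60, 80, 100, 120, 140]
    peg [-180, -160, -140, -120, -100, -80, -60, -40, -20, 0, 20, 40, 60, 120, 140, 160]
    pegup [-180, -160, -140, -120, -100, -80, -60, -40, -20, 0, 20, 40, 60]
1 45 grasp [ 0.9   0.63  1.69 -0.8   1
[... 1928 characters left out ...]
00, -80, -60, 40, 60, 80, 100, 120, 140, 160]
    tip [-180, -160, -140, -120, -100, -80, -60, -40, -20, 0, 20, 40, 60, 80, 100, 160]
    peg [-180, -160, -140, -120, -100, -80, -60, -40, -20, 0, 20, 40, 60, 80, 140, 160]
    pegup [-180, -160, -140, -120, -100, -80, -60, -40, -20, 0, 20, 40, 120, 140, 160]
-1 55 grasp [ 0.96  0.73  1.64 -0.9   1.36  0.84]
    lvl [-180, -160, -140, -120, -100, -80, -60, 60, 80, 100, 120, 140, 160]
    tip [-180, -160, -140, -120, -100, -80, -60, -40, -20, 0, 20, 40, 60, 80, 100, 160]
    peg [-180, -160, -140, -120, -100, -80, -60, -40, -20, 0, 20, 40, 120, 140, 160]
    pegup [-180, -160, -140, -120, -100, -80, -60, -40, -20, 0, 20, 40, 100, 120, 140, 160]
```

```bash
cat >> h.py <<'E'
from scipy.spatial.transform import Rotation as Ro
def rz(a):return Ro.from_euler('z',a).as_matrix()
def ry(a):return Ro.from_euler('y',a).as_matrix()
def basis(q):
    A=rz(q[0]);B=A@ry(q[1]);C=B@ry(q[2]);D=C@rz(q[3]);E=D@ry(q[4]);return np.hstack([A,B,C,D,E]),E@rz(q[5]+np.pi/2)
import os
FKP=np.load('fk.npy') if os.path.exists('fk.npy') else None
LO=np.array([-2.73,-.86,.23,-1.11,.08,-2.82]);HI=np.array([2.73,2.22,2.46,4.25,2.63,2.82])
def fk(q): M,R=basis(q);return M@FKP,R
from scipy.optimize import least_squares
def ik(pos,R,q0):
    def f(q):
        p,r=fk(q);return np.r_[(p-pos)/100,Ro.from_matrix(r.T@R).as_rotvec()]
    s=least_squares(f,np.clip(q0,LO+.01,HI-.01),bounds=(LO,HI));return s.x,np.abs(s.fun).max()
E
python3 - <<'E'
from h import *
rng=np.random.default_rng(0);Q=[];X=[];RR=[]
for i in range(400):
    pos=[rng.uniform(350,600),rng.uniform(-450,400),rng.uniform(60,300)]
    R=down(rng.uniform(-3,3))@Ro.from_rotvec(rng.uniform(-.8,.8,3)).as_matrix()
    q=ctrl.solve_ik(pos,R)
    if q is not None:Q.append(q);X.append(pos);RR.append(R)
M=np.vstack([basis(q)[0] for q in Q]);p,*_=np.linalg.lstsq(M,np.ravel(X),rcond=None)
print(len(Q),p.round(1),abs(M@p-np.ravel(X)).max(),max(np.abs(basis(q)[1]-R).max() for q,R in zip(Q,RR)))
np.save('fk.npy',p)
E
```

```text
334 [ -0.   28.7 282.7  -0.   28.7 455.   94.1  28.7 249.8   0.   -0.  249.8
  -0.   -0.  291. ] 3.552713678800501e-12 1.6653345369377348e-15
```

```bash
cat > plan.py <<'E'
from h import *
d=np.deg2rad
def path(tc,h1,h2,n=8):
    k=[('g',CUP+47.5*cupR(H0,0)[:,0],H0,0)]
    k.append(('lift',k[0][1]+[0,0,100],H0,-.1))
    k.append(('lvl',TRAY+[0,0,110],h1,-.1))
    k.append(('tip',TRAY+[0,0,62],h1,d(88)))
    k.append(('up',TRAY+[0,0,180],h1,d(90)))
    k.append(('mid',[430,-140,190],(h1+h2)/2,d(90)))
    k.append(('pre',PEG+[0,0,110],h2,d(90)))
    k.append(('home',PEG,h2,d(90)))
    return k
def run(tc,k,q,n=6,verbose=False):
    worst=0;out=[]
    for i,(nm,m,h,p) in enumerate(k):
        for j in (range(1,n+1) if i else [1]):
            f=j/n if i else 1
            m0,h0,p0=(k[i-1][1:] if i else (m,h,p))
            P=mouthpose(np.asarray(m0)+f*(np.asarray(m)-m0),h0+f*(h-h0),p0+f*(p-p0),tc)
            qn,e=ik(*P,q)
            if e>1e-3:return None,nm,out
            if i:worst=max(worst,np.abs(qn-q).max())
            q=qn
        out.append((nm,q))
    return worst,'ok',out
if __name__=='__main__':
    for sg in(1,-1):
      for tl in(20,35,45):
        tc=toolincup(d(tl),sg,-10,5)
        P=toolpose(CUP,cupR(H0,0),tc);g=ctrl.solve_ik(*P)
        for h1 in(-160,-130,-100,-70,-56,-30):
          for h2 in(-180,-140,-100):
            w,st,o=run(tc,path(tc,d(h1),d(h2)),g,5)
            if w is not None:
                Q=np.array([x[1] for x in o]);mg=np.minimum(Q-LO,HI-Q).min()
                print(sg,tl,h1,h2,'worst',round(w,2),'margin',round(mg,2))
            elif h2==-140: print(sg,tl,h1,'fails at',st)
E
python3 plan.py
```

```text
1 20 -160 fails at tip
1 20 -130 fails at tip
1 20 -100 fails at tip
1 20 -70 fails at tip
1 20 -56 fails at lvl
1 20 -30 fails at lvl
1 35 -160 fails at tip
1 35 -130 fails at tip
1 35 -100 fails at tip
1 35 -70 fails at tip
1 35 -56 fails at tip
1 35 -30 fails at lvl
1 45 -160 fails at tip
1 45 -130 fails at tip
1 45 -100 fails at tip
1 45 -70 fails at tip
1 45 -56 fails at tip
1 45 -30 fails at lvl
-1 20 -160 fails at tip
-1 20 -130 -180 worst 0.66 margin 0.14
-1 20 -130 -140 worst 0.66 margin 0.14
-1 20 -130 -100 worst 0.66 margin 0.14
-1 20 -100 -180 worst 0.42 margin 0.31
-1 20 -100 -140 worst 0.42 margin 0.48
-1 20 -100 -100 worst 0.42 margin 0.42
-1 20 -70 -180 worst 0.37 margin 0.47
-1 20 -70 -140 worst 0.37 margin 0.61
-1 20 -70 -100 worst 0.37 margin 0.42
-1 20 -56 -180 worst 0.43 margin 0.47
-1 20 -56 -140 worst 0.43 margin 0.53
-1 20 -56 -100 worst 0.43 margin 0.42
-1 20 -30 -180 worst 0.47 margin 0.33
-1 20 -30 -140 worst 0.47 margin 0.33
-1 20 -30 -100 worst 0.47 margin 0.33
-1 35 -160 -180 worst 1.46 margin 0.02
-1 35 -160 -140 worst 1.46 margin 0.02
-1 35 -160 -100 w
[... 494 characters left out ...]
80 worst 0.68 margin 0.1
-1 35 -30 -140 worst 0.68 margin 0.1
-1 35 -30 -100 worst 0.68 margin 0.1
-1 45 -160 -180 worst 0.91 margin 0.11
-1 45 -160 -140 worst 0.91 margin 0.11
-1 45 -160 -100 worst 0.91 margin 0.11
-1 45 -130 -180 worst 0.65 margin 0.23
-1 45 -130 -140 worst 0.65 margin 0.23
-1 45 -130 -100 worst 0.65 margin 0.23
-1 45 -100 -180 worst 0.42 margin 0.27
-1 45 -100 -140 worst 0.42 margin 0.27
-1 45 -100 -100 worst 0.42 margin 0.27
-1 45 -70 -180 worst 0.38 margin 0.25
-1 45 -70 -140 worst 0.38 margin 0.25
-1 45 -70 -100 worst 0.38 margin 0.25
-1 45 -56 -180 worst 0.44 margin 0.12
-1 45 -56 -140 worst 0.44 margin 0.12
-1 45 -56 -100 worst 0.44 margin 0.12
-1 45 -30 fails at lvl
```

```bash
python3 - <<'E'
from plan import *
H={}
for n in('scene','side'):
    P=cloud(n,np.load(f'pics/{n}0.npy')).reshape(-1,3)
    P=P[(P[:,0]>280)&(P[:,0]<720)&(P[:,1]>-600)&(P[:,1]<500)&(P[:,2]<350)&(P[:,2]>-10)]
    for x,y,z in P: k=(int(x//40)*40,int(y//50)*50);H.setdefault(k,[]).append(z)
print('y\\x',list(range(280,720,40)))
for y in range(450,-601,-50): print(y,[int(np.percentile(H.get((x,y),[-9]),97)) for x in range(280,720,40)])
z=np.load('pics/w2.npz');s=dict(eef_pos=z['eef_pos'],eef_rot=z['eef_rot']);C=cloud('wrist',z['d'],s)
print('spanner z',[C[v,u].round(1).tolist() for u,v in((220,241),(265,244),(312,246))])
for tl in(28,33,38):
  for h1 in(-80,-70):
    for h2 in(-150,-120):
      tc=toolincup(d(tl),-1,-8,5);g=ctrl.solve_ik(*toolpose(CUP,cupR(H0,0),tc))
      w,st,o=run(tc,path(tc,d(h1),d(h2)),g,6)
      print(tl,h1,h2,w,st,np.round(np.min([np.minimum(q-LO,HI-q) for _,q in o],0),2))
for nm,q in o: print(nm,q.round(2))
E
```

```text
y\x [280, 320, 360, 400, 440, 480, 520, 560, 600, 640, 680]
450 [4, 4, 45, 53, 52, 52, 46, 147, 169, 169, 169]
400 [3, 4, 4, 4, 40, 53, 54, 150, 169, 168, 168]
350 [3, 5, 50, 42, 5, 6, 5, 152, 170, 168, 168]
300 [5, 9, 53, 55, 33, 5, 6, 156, 169, 168, 168]
250 [4, 9, 39, 54, 51, 6, 5, 159, 170, 168, 168]
200 [5, 9, 5, 5, 4, 6, 4, 164, 170, 167, 169]
150 [4, 5, 5, 46, 46, 45, 48, 165, 169, 168, 167]
100 [5, 5, 5, 46, 8, 7, 137, 166, 168, 166, 166]
50 [5, 5, 5, 47, 46, 46, 48, 162, 163, 151, 154]
0 [5, 5, 5, 6, 5, 5, 5, 7, 26, 14, 5]
-50 [4, 24, 27, 26, 5, 5, 4, 17, 24, 14, 5]
-100 [4, 15, 25, 17, 58, 61, 208, 169, 93, 11, 5]
-150 [3, 16, 4, 4, 62, 62, 211, 212, 90, 4, 5]
-200 [4, 9, 4, 74, 62, 58, 214, 205, 67, 4, 4]
-250 [4, 49, 46, 48, 61, 60, 212, 149, 3, 5, -4]
-300 [3, 3, 3, 48, 59, 56, 206, 129, 61, 63, 62]
-350 [4, 3, 3, 4, 14, 51, 11, 3, 62, 63, 63]
-400 [28, 26, 3, 3, 60, 90, 12, 3, 61, 62, 63]
-450 [25, 27, 4, 3, 80, 91, 13, 4, 61, 63, 63]
-500 [17, 22, 3, 3, 3, 3, 2, 2, 59, 62, 62]
-550 [2, 16, 3, 10, 16, 13, 6, 7, 18, 21, 21]
-600 [2, 15, 16, 16, 17, 9, 11, 4, 18, 21, 21]

[... 508 characters left out ...]
1.49 1.09 0.64 0.4  0.82 1.91]
33 -70 -120 0.31284625663222787 ok [1.57 1.2  0.67 0.4  0.73 1.91]
38 -80 -150 0.30885229482757104 ok [1.52 1.01 0.59 0.36 0.94 2.  ]
38 -80 -120 0.30885229482757104 ok [1.59 1.12 0.66 0.36 0.82 2.  ]
38 -70 -150 0.32094712791743263 ok [1.52 1.05 0.64 0.34 0.87 1.94]
38 -70 -120 0.32094712791743263 ok [1.59 1.15 0.69 0.34 0.78 1.94]
g [ 0.85  0.57  1.73 -0.71  1.15  0.65]
lift [ 0.89  0.45  1.7  -0.75  1.34  0.6 ]
lvl [ 0.6   0.43  1.77 -0.77  1.28  0.62]
tip [-0.31  0.49  1.71  0.65  1.57 -0.88]
up [-0.32  0.33  1.66  0.68  1.76 -0.75]
mid [-0.9   0.29  1.69  0.6   1.85 -0.86]
pre [-1.14  0.67  1.28  0.71  1.77 -0.69]
home [-1.14  0.82  1.29  0.7   1.65 -0.79]
```

```bash
python3 - <<'E'
from h import *
z=np.load('pics/w2.npz');s=dict(eef_pos=z['eef_pos'],eef_rot=z['eef_rot']);C=cloud('wrist',z['d'],s).reshape(-1,3)
q=C[(C[:,2]>55)&(C[:,1]>30)&(C[:,1]<300)&(C[:,0]<600)&(C[:,0]>440)]
print(len(q),q.min(0));
for y in range(30,300,30):
    r=q[(q[:,1]>=y)&(q[:,1]<y+30)]
    if len(r):print(y,r[:,0].min().round(),r[:,2].max().round(),np.percentile(r[:,0],5).round())
E
```

```text
37459 [440.00076188  99.70691904  55.01222976]
90 554.0 150.0 555.0
120 572.0 134.0 573.0
150 444.0 339.0 446.0
180 440.0 350.0 441.0
210 440.0 354.0 445.0
240 442.0 398.0 444.0
270 440.0 353.0 443.0
```

```bash
cat >> h.py <<'E'
TL=np.deg2rad(34);TC=toolincup(TL,-1,-8,5)
E
python3 - <<'E'
from h import *
p,R=toolpose(CUP,cupR(H0,0),TC)
ctrl.gripper_to(72)
print(p,ctrl.solve_ik(p,R))
ctrl.move_ptp(p-110*R[:,2],R)
print(ctrl.move_l(p-30*R[:,2],vel=150,threshold=15))
s=sensors.read_state();print(s['t'],np.round(s['eef_pos']-(p-30*R[:,2]),1),s['force'])
im,_=optics.grab_frame('side');crop(im,220,120,340,210,6.5,'pics/c6.png');look('w3')
E
```

```text
[404.10033453 325.77302893  35.1194133 ] [ 0.81895195  0.53583637  1.74666461 -0.65766807  1.10423203  0.59566498]
False
6.1667 [0.7 0.3 0.7] [-6.91493551e-03 -8.03722760e-05  3.61074091e-01]
w3 t 6.2167 [395.4 340.4  61.1] [ 0.85  0.5   1.73 -0.63  1.16  0.58]
```

View pics/c6.png

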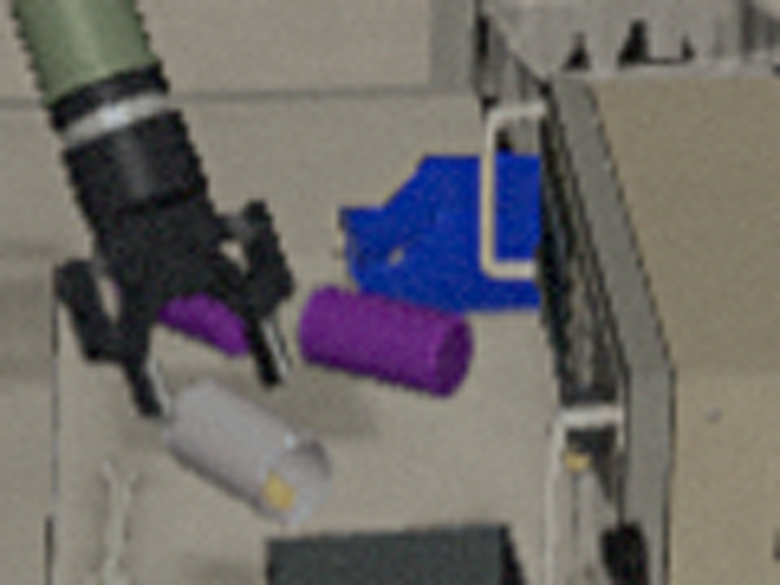

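View pics/w3.png

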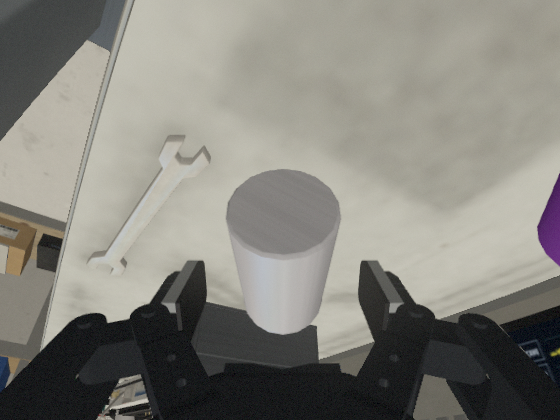

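The fingers straddle the silver cup. Its floor disc is centred at (284,212) in the wrist view, and the brass adapter is still in the mouth at crop (280,490). Advancing to grip it.

```bash
python3 - <<'E'
from h import *
p,R=toolpose(CUP,cupR(H0,0),TC)
print(ctrl.move_l(p,vel=60,threshold=12))
s=sensors.read_state();print(s['t'],np.round(s['eef_pos']-p,1),s['force'])
ctrl.gripper_to(40,force=50)
s=sensors.read_state();print(s['t'],s['grip_width'],np.round(s['eef_pos']-p,1),np.round(s['force'],1))
m=CUP+47.5*cupR(H0,0)[:,0]
P=mouthpose(m+[0,0,25],H0,-.1,TC);print(ctrl.move_l(*P,vel=50))
s=sensors.read_state();print(s['t'],s['grip_width'],np.round(s['force'],2))
im,_=optics.grab_frame('side');crop(im,220,120,340,210,6.5,'pics/c7.png');look('w4')
E
```

```text
False
6.9167 [ 0.  -0.3 -0.3] [ 0.23650021  0.56867792 -0.31153579]
7.2333 50.43017780985762 [0.4 0.8 0.6] [-0.5  2.   1.3]
False
7.7583 50.57673588922545 [ 0.37 -0.52 -1.57]
w4 t 7.8083 [403.4 326.   53.5] [ 0.86  0.55  1.72 -0.73  1.19  0.65]
```

View pics/c7.png

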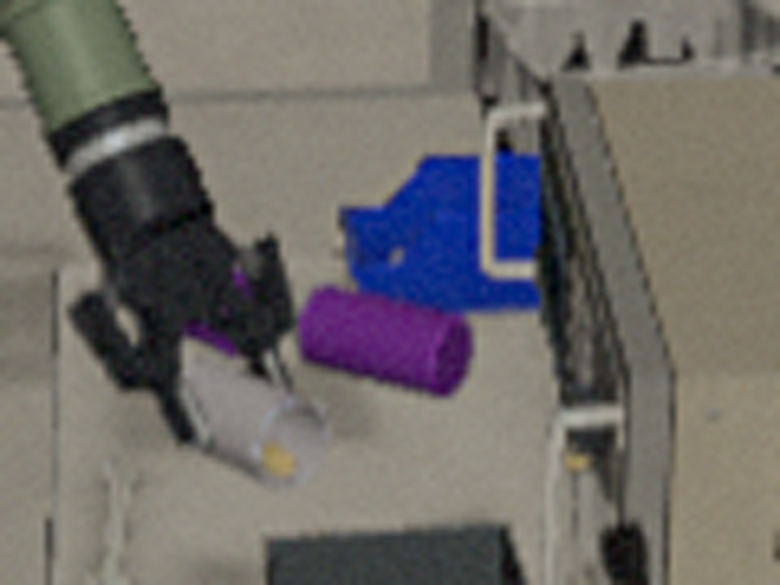

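View pics/w4.png

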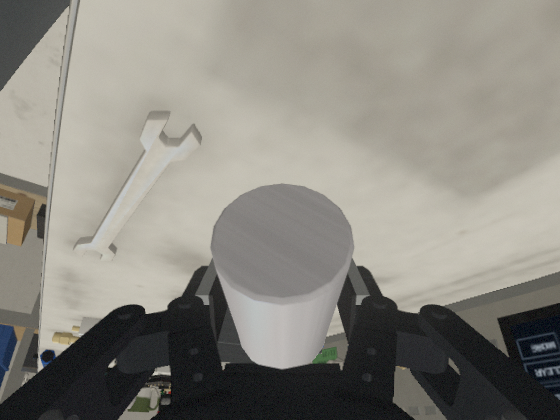

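```bash
python3 - <<'E'
from h import *
z=np.load('pics/w4.npz');s=dict(eef_pos=z['eef_pos'],eef_rot=z['eef_rot'])
R,o=TC; 
rim=np.array([[-47.5,26*np.cos(a),26*np.sin(a)] for a in np.linspace(0,2*np.pi,60)])
T=(rim-o)@R  # tool coords
u=proj('wrist',T@s['eef_rot'].T+s['eef_pos'],s);print('pred floor disc',u.min(0),u.max(0))
d=np.deg2rad
m=CUP+47.5*cupR(H0,0)[:,0]
ctrl.move_l(*mouthpose(m+[0,0,95],H0,-.12,TC),vel=100)
ctrl.move_l(*mouthpose([462,128,118],d(-75),-.12,TC),vel=110)
s=sensors.read_state();print(s['t'],s['grip_width'],np.round(s['force'],2),np.round(s['q'],2))
im,_=optics.grab_frame('side');crop(im,220,120,340,250,4.5,'pics/c8.png')
E
```

```text
pred floor disc [211.57269655 182.03307604] [358.83909316 305.7248875 ]
10.1667 50.37573675967687 [ 0.37  0.49 -1.27] [ 0.6   0.4   1.77 -0.69  1.31  0.64]
```

View pics/c8.png

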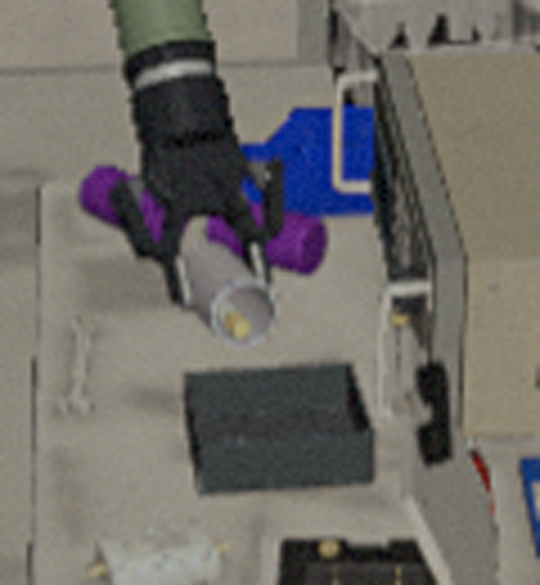

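```bash
python3 - <<'E'
from h import *
z=np.load('pics/w4.npz');s=dict(eef_pos=z['eef_pos'],eef_rot=z['eef_rot'])
C=cloud('wrist',z['d'],s);R,o=TC
Pc=((C.reshape(-1,3)-s['eef_pos'])@s['eef_rot'])@R.T+o   # nominal cup frame
Pc=Pc.reshape(C.shape)
reg=np.zeros(C.shape[:2],bool);reg[170:365,195:370]=1
# floor
f=Pc[reg];fl=f[(abs(f[:,0]+47.5)<9)&(np.hypot(f[:,1],f[:,2])<32)]
A=np.c_[fl[:,1:],np.ones(len(fl))];c,*_=np.linalg.lstsq(A,fl[:,0],rcond=None);r=fl[:,0]-A@c
g=abs(r)<2;c,*_=np.linalg.lstsq(A[g],fl[g,0],rcond=None);print('floor plane: tilt(y,z)',c[:2].round(4),'x',c[2].round(2),g.sum(),r[g].std())
on=fl[g];print('disc extents y',np.percentile(on[:,1],[.2,99.8]),'z',np.percentile(on[:,2],[.2,99.8]))
w=f[(f[:,0]>-42)&(f[:,0]<-20)&(np.hypot(f[:,1],f[:,2])<34)&(np.hypot(f[:,1],f[:,2])>18)]
def res(p):
    q=w[:,1:]-p[:2]-np.outer(w[:,0]+30,p[2:4]);return np.linalg.norm(q,axis=1)-26
rr=least_squares(res,[0,0,0,0],loss='soft_l1');print('wall axis y,z at x=-30',rr.x[:2].round(2),'slopes',rr.x[2:].round(4),len(w),np.std(rr.fun))
(cc,ax,an)=cv2.fitEllipse(cv2.findContours((reg&(abs(Pc[...,0]-c[2])<2.5)&(np.hypot(Pc[...,1],Pc[...,2])<30)).astype(np.uint8),0,1)[0][0]);print(cc,ax,an)
E
```

```text
floor plane: tilt(y,z) [-0.0006  0.012 ] x -47.27 13499 0.7350471988609355
disc extents y [-25.95943862  23.45568232] z [-24.20732335  24.98489039]
wall axis y,z at x=-30 [-0.82 -0.69] slopes [0.0269 0.049 ] 3959 2.8979492362457946Traceback (most recent call last):
  File "<stdin>", line 16, in <module>
cv2.error: OpenCV(4.12.0) /io/opencv/modules/imgproc/src/shapedescr.cpp:361: error: (-201:Incorrect size of input array) There should be at least 5 points to fit the ellipse in function 'fitEllipseNoDirect'
```

```bash
python3 - <<'E'
from h import *
d=np.deg2rad
ctrl.move_l(*mouthpose([463,136,90],d(-75),d(15),TC),vel=110)
ctrl.move_l(*mouthpose([463,136,70],d(-75),d(80),TC),vel=140)
s=sensors.read_state();print(s['t'],s['grip_width'],np.round(s['force'],2))
im,_=optics.grab_frame('side');crop(im,220,120,340,250,4.5,'pics/c9.png')
ctrl.move_l(*mouthpose([463,132,85],d(-80),d(95),TC),vel=80)
s=sensors.read_state();print(s['t'],s['grip_width'],np.round(s['force'],2))
im,_=optics.grab_frame('side');crop(im,220,120,340,250,4.5,'pics/c10.png')
E
```

```text
12.0333 50.126403886918986 [ 0.27  0.73 -1.64]
12.5333 50.827435573009964 [-0.18 -0.72 -1.43]
```

View pics/c9.png

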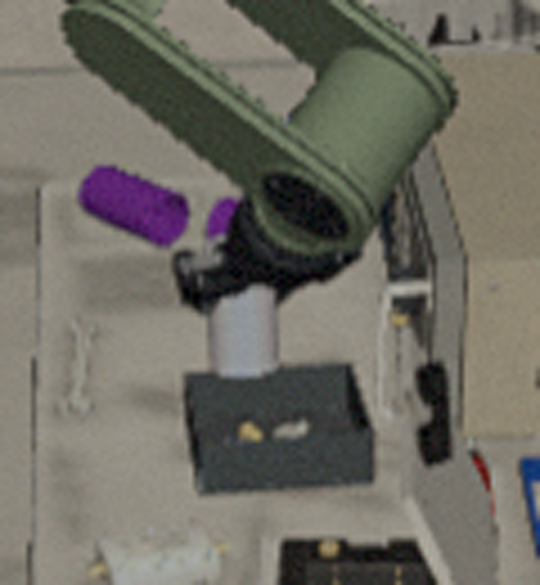

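View pics/c10.png

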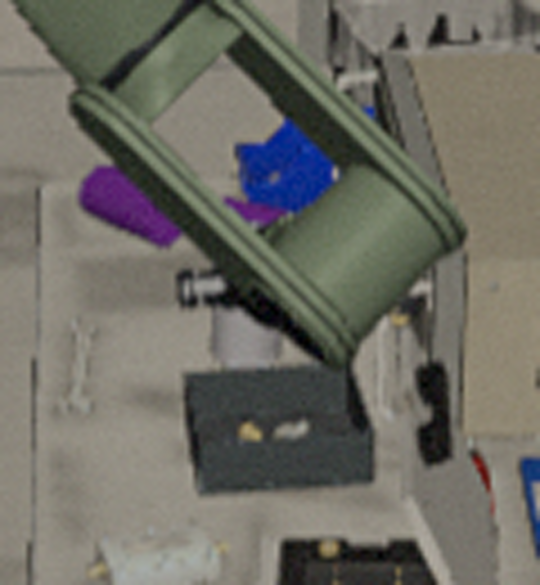

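Both adapters lie in the tray, brass at crop (250,432) and silver at (292,428), and the cup is mouth-down and empty. Moving towards the peg.

```bash
python3 - <<'E'
from h import *
d=np.deg2rad
ctrl.move_l(*mouthpose([435,110,190],d(-88),d(90),TC),vel=130)
ctrl.move_l(*mouthpose([395,-130,205],d(-110),d(90),TC),vel=180)
ctrl.move_l(*mouthpose([440,-380,190],d(-135),d(90),TC),vel=180)
ctrl.move_l(*mouthpose(PEG+[0,0,78+45],d(-140),d(90),TC),vel=100)
s=sensors.read_state();print(s['t'],s['grip_width'],np.round(s['force'],2),np.round(s['q'],2))
im,_=optics.grab_frame('side');crop(im,240,230,400,350,5,'pics/c11.png');np.save('pics/side11.npy',im)
im,_=optics.grab_frame('scene');crop(im,300,120,440,225,5.5,'pics/c12.png')
look('w5')
E
```

```text
17.575 50.42612251412626 [-0.76 -0.   -1.15] [-1.22  0.54  1.5   0.9   1.57 -0.57]
w5 t 17.675 [ 486.4 -412.5  201.3] [-1.22  0.54  1.5   0.9   1.57 -0.57]
```

View pics/c11.png

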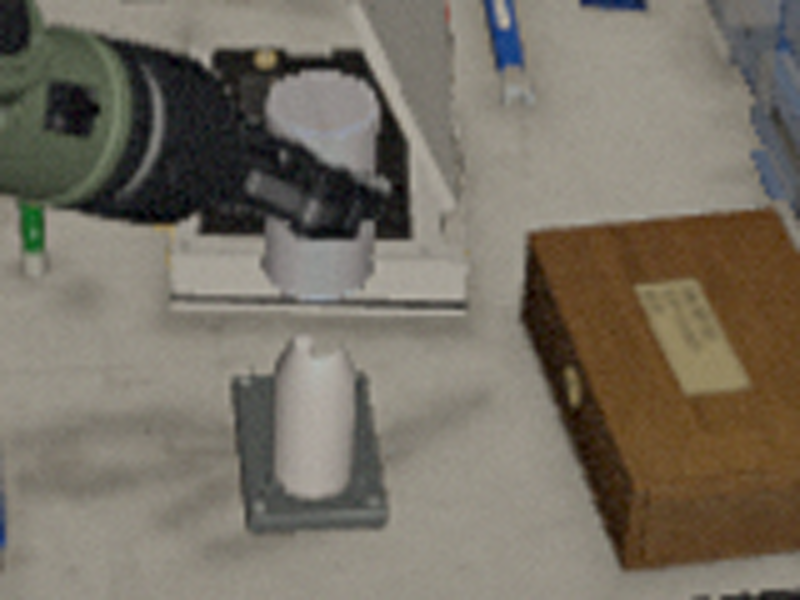

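View pics/w5.png

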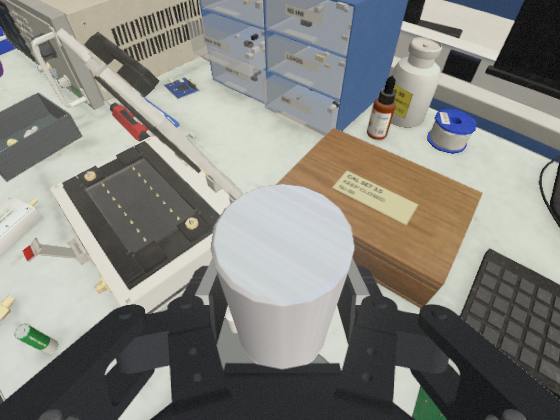

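View pics/c12.png

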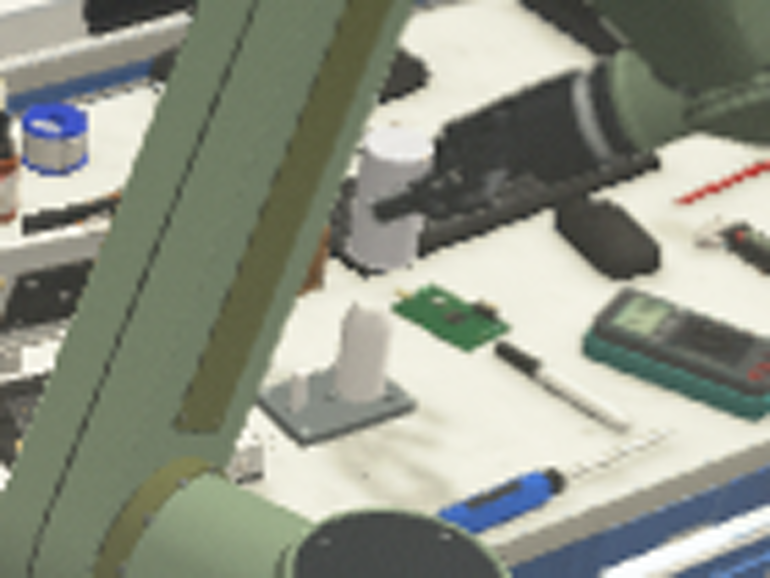

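```bash
python3 - <<'E'
from h import *
s=sensors.read_state();R,o=TC
Rc=s['eef_rot']@R.T;cp=s['eef_pos']-Rc@o;m=cp+47.5*Rc[:,0];print('mouth est',m.round(1),'axis',Rc[:,0].round(4))
for n,(x0,y0,f) in(('side',(240,230,5)),('scene',(300,120,5.5))):
    K,k1,Rm,t=Rt(n)
    for nm,c,ax,L,r in(('cup',m,-Rc[:,0],(6,14,20),26),('peg',PEG,np.array([0,0,1.]),(10,20,30,45),20)):
        for l in L:
            P=c+l*ax;ro=Rm@P+t;side=Rm.T[:,0]-ax*(Rm.T[:,0]@ax);side/=np.linalg.norm(side)
            u=proj(n,[P-r*side,P,P+r*side]);print(n,nm,l,(((u-[x0,y0])*f)+f/2).round(1).tolist())
im=np.load('pics/side11.npy').astype(float)
g=cv2.cvtColor(im.astype(np.uint8),7)
for r in(283,285,287,310,313,316,319): print(r,g[r,284:322].astype(int).tolist())
E
```

```text
mouth est [ 493.4 -406.7  139.6] axis [ 4.e-04 -1.e-03 -1.e+00]
side cup 6 [[263.3, 259.0], [318.5, 258.7], [373.7, 258.4]]
side cup 14 [[263.5, 245.4], [318.9, 245.1], [374.3, 244.8]]
side cup 20 [[263.7, 235.1], [319.2, 234.8], [374.7, 234.5]]
side peg 10 [[272.6, 450.8], [312.9, 450.5], [353.1, 450.3]]
side peg 20 [[272.9, 435.5], [313.3, 435.2], [353.8, 435.0]]
side peg 30 [[273.2, 420.0], [313.8, 419.8], [354.4, 419.6]]
side peg 45 [[273.6, 396.6], [314.5, 396.4], [355.4, 396.2]]
scene cup 6 [[345.3, 245.5], [379.6, 245.7], [413.8, 245.9]]
scene cup 14 [[346.6, 236.5], [381.0, 236.7], [415.3, 237.0]]
scene cup 20 [[347.6, 229.7], [382.0, 230.0], [416.5, 230.2]]
scene peg 10 [[333.3, 374.4], [358.6, 374.6], [384.0, 374.7]]
scene peg 20 [[334.8, 364.0], [360.3, 364.2], [385.7, 364.3]]
scene peg 30 [[336.4, 353.5], [362.0, 353.7], [387.5, 353.9]]
scene peg 45 [[338.8, 337.7], [364.5, 337.9], [390.1, 338.1]]
283 [161, 163, 163, 160, 161, 161, 164, 160, 109, 97, 111, 126, 130, 135, 141, 147, 150, 148, 150, 147, 148, 145, 147, 144, 143, 140, 135, 126, 118, 100, 110, 165, 167, 160, 164
[... 438 characters left out ...]
78, 81, 81, 78, 76, 110, 130, 142, 150, 157, 160, 165, 167, 167, 170, 168, 165, 157, 151, 146, 128, 75, 75, 100, 148, 153, 146, 145, 145, 147, 145, 143]
313 [131, 136, 136, 69, 70, 76, 84, 78, 81, 75, 74, 117, 131, 146, 152, 159, 164, 165, 168, 170, 167, 165, 163, 156, 150, 144, 129, 79, 73, 83, 111, 144, 143, 143, 138, 135, 134, 134]
316 [112, 117, 117, 67, 75, 78, 77, 74, 79, 80, 76, 118, 131, 145, 151, 156, 164, 164, 168, 164, 167, 165, 162, 153, 147, 137, 107, 72, 84, 72, 85, 129, 129, 124, 120, 120, 120, 123]
319 [120, 117, 119, 77, 63, 79, 77, 83, 72, 71, 76, 121, 135, 147, 154, 159, 163, 165, 164, 166, 164, 160, 160, 153, 145, 133, 99, 76, 76, 68, 82, 95, 123, 126, 129, 123, 123, 127]
```

```bash
python3 - <<'E'
from h import *
im=np.load('pics/side11.npy')
for r in(276,277,278,279,281): print(r,[tuple(map(int,p)) for p in im[r,289:296]],'|',[tuple(map(int,p)) for p in im[r,311:319]])
crop(im,282,262,326,322,12,'pics/c13.png')
im,_=optics.grab_frame('scene');np.save('pics/scene12.npy',im);crop(im,340,135,390,200,9,'pics/c14.png')
g=cv2.cvtColor(im,7)
for r in(158,161,164,181,183,185,188): print(r,g[r,355:382].astype(int).tolist())
E
```

```text
276 [(42, 36, 37), (46, 41, 36), (46, 47, 43), (51, 47, 47), (100, 96, 97), (114, 112, 110), (132, 127, 124)] | [(62, 59, 61), (130, 124, 122), (121, 120, 118), (112, 110, 106), (36, 35, 33), (36, 35, 30), (39, 40, 36), (36, 32, 31)]
277 [(124, 121, 109), (127, 120, 111), (122, 114, 109), (112, 111, 102), (99, 97, 95), (111, 108, 108), (126, 123, 121)] | [(96, 90, 91), (124, 120, 118), (119, 114, 113), (106, 99, 95), (58, 53, 49), (50, 47, 37), (50, 46, 41), (48, 46, 46)]
278 [(151, 149, 137), (153, 145, 137), (154, 148, 135), (150, 146, 135), (107, 102, 101), (111, 108, 105), (124, 120, 117)] | [(131, 127, 126), (127, 121, 120), (117, 113, 112), (116, 112, 108), (142, 136, 126), (146, 142, 134), (143, 138, 131), (147, 141, 133)]
279 [(154, 148, 138), (155, 151, 139), (158, 154, 144), (156, 149, 139), (103, 99, 98), (112, 107, 107), (129, 125, 121)] | [(137, 134, 131), (124, 118, 115), (113, 105, 104), (114, 110, 103), (156, 152, 139), (158, 154, 146), (157, 155, 144), (158, 152, 142)]
281 [(160, 156, 146), (161, 158, 148), (164, 156, 149), (119, 116, 106), (98, 97, 94), (115, 112, 1
[... 401 characters left out ...]
91, 85, 83]
164 [117, 117, 115, 102, 77, 70, 72, 94, 145, 143, 146, 146, 148, 151, 152, 152, 153, 154, 158, 167, 158, 69, 66, 65, 61, 61, 63]
181 [240, 238, 239, 240, 240, 239, 233, 154, 165, 171, 171, 173, 173, 174, 181, 200, 231, 238, 238, 238, 237, 237, 236, 225, 169, 105, 94]
183 [240, 240, 240, 240, 241, 239, 219, 160, 166, 169, 170, 173, 175, 177, 183, 209, 236, 240, 239, 239, 239, 240, 239, 238, 237, 236, 233]
185 [239, 240, 239, 239, 238, 234, 174, 163, 166, 169, 171, 171, 175, 175, 189, 222, 239, 239, 239, 239, 239, 239, 240, 240, 239, 239, 238]
188 [200, 146, 140, 141, 139, 142, 156, 163, 166, 167, 172, 172, 173, 180, 191, 206, 238, 238, 238, 237, 239, 240, 239, 239, 239, 239, 238]
```

View pics/c13.png

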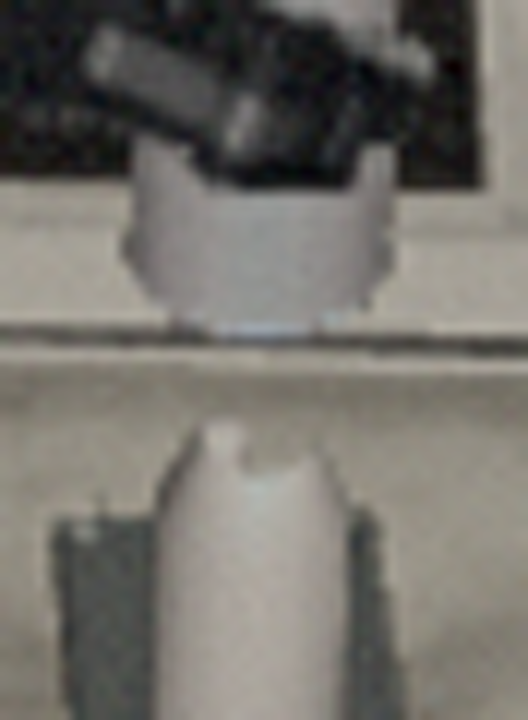

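View pics/c14.png

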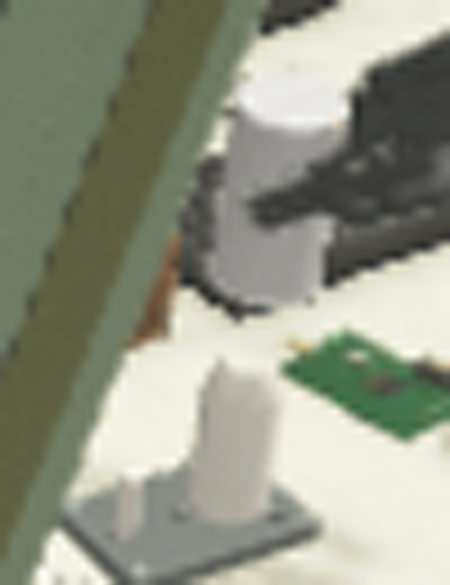

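Against the peg, the mouth-down cup is aligned to about 0.1 px in the side view and 0.3 px in the scene view, i.e. within about 1 mm. Lowering with force guards.

```bash
python3 - <<'E'
from h import *
d=np.deg2rad
def st(tag):
    s=sensors.read_state();R,o=TC;Rc=s['eef_rot']@R.T;m=s['eef_pos']-Rc@o+47.5*Rc[:,0]
    print(tag,round(s['t'],2),'mouth',m.round(1),'F',np.round(s['force'],1),'T',np.round(s['wrist_torque'],2),s['grip_width'].round(1) if hasattr(s['grip_width'],'round') else s['grip_width']);return s
st('0')
for z,v in((100,80),(80,40),(60,40),(40,40),(26,30)):
    h=ctrl.move_l(*mouthpose([PEG[0],PEG[1],z],d(-140),d(90),TC),vel=v,threshold=6);st((z,h))
    if h:break
E
```

```text
0 17.77 mouth [ 493.4 -406.6  139.6] F [ 0.7 -1.  -1.7] T [-0.39  0.45  0.04] 50.36455697225359
(100, False) 18.42 mouth [ 493.6 -406.1   99.7] F [ 0.3  0.1 -1.4] T [-0.33  0.39 -0.04] 50.724933312119106
(80, False) 19.07 mouth [ 493.5 -406.2   79.9] F [-0.8  0.1 -0.8] T [-0.43  0.43  0.02] 50.43163108126544
(60, False) 19.72 mouth [ 493.5 -406.2   59.9] F [ 0.4  0.1 -1. ] T [-0.36  0.43 -0.07] 50.44155203529407
(40, False) 20.37 mouth [ 493.5 -406.2   39.8] F [-0.5 -0.8 -0.5] T [-0.36  0.46 -0.03] 50.66581105565644
(26, False) 20.98 mouth [ 493.5 -406.2   25.9] F [ 0.7 -1.  -2.8] T [-0.36  0.4   0.  ] 50.72180032987351
```

No contact so far on the way down. Next is the slow seating move.

```bash
python3 - <<'E'
from h import *
d=np.deg2rad
def st(tag):
    s=sensors.read_state();R,o=TC;Rc=s['eef_rot']@R.T;m=s['eef_pos']-Rc@o+47.5*Rc[:,0]
    print(tag,round(s['t'],2),'mouth',m.round(1),'F',np.round(s['force'],1),'T',np.round(s['wrist_torque'],2));return s
for z,v in((19,14),(12,6)):
    h=ctrl.move_l(*mouthpose([PEG[0],PEG[1],z],d(-140),d(90),TC),vel=v,threshold=5);st((z,h))
    if h:break
im,_=optics.grab_frame('side');crop(im,260,260,340,340,7,'pics/c15.png')
im,_=optics.grab_frame('scene');crop(im,340,135,390,200,9,'pics/c16.png')
E
```

```text
(19, False) 21.63 mouth [ 493.5 -406.3   18.9] F [ 0.   0.1 -1.3] T [-0.4   0.49  0.03]
(12, True) 22.32 mouth [ 493.6 -406.3   16.2] F [-1.7 -0.8  4.1] T [-0.05  0.09  0.01]
```

View pics/c15.png

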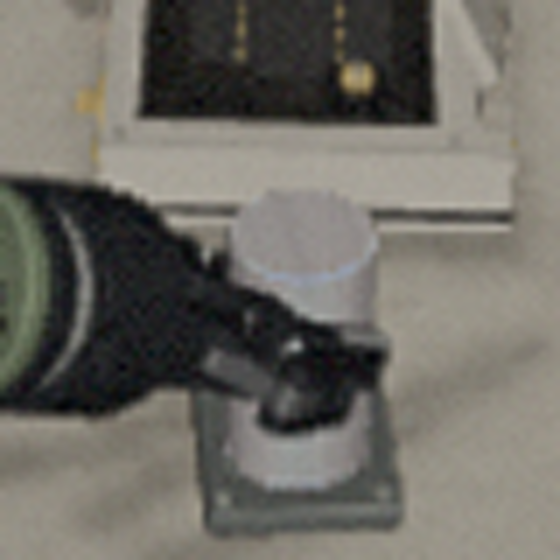

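View pics/c16.png

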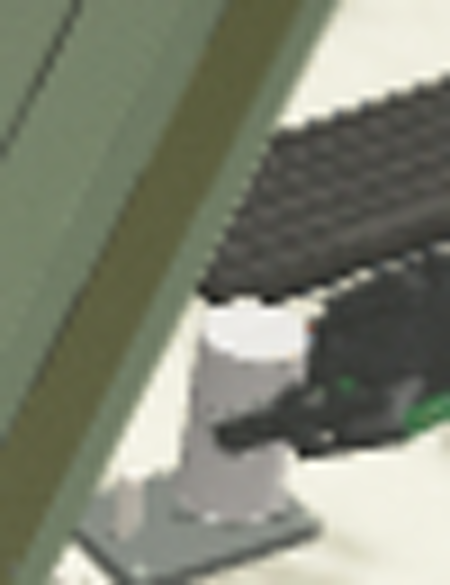

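The cup met the spacers at 16.2 mm with about 5 N. It sits upright over the peg, with its rim at the base at crop (300,480). Releasing.

```bash
python3 - <<'E'
from h import *
ctrl.hold(0.3);ctrl.gripper_to(66);ctrl.hold(.2)
s=sensors.read_state();print(s['t'],s['grip_width'],np.round(s['force'],2))
R=np.array(s['eef_rot']);p=np.array(s['eef_pos'])
print(ctrl.move_l(p-100*R[:,2],vel=70,threshold=8))
p=p-100*R[:,2];ctrl.move_l(p+[0,0,90],vel=150)
look('w6')
im,_=optics.grab_frame('side');crop(im,220,180,350,340,3.7,'pics/c17.png');np.save('pics/side17.npy',im)
im,dd=optics.grab_frame('scene');crop(im,340,135,390,200,9,'pics/c18.png')
E
```

```text
23.2167 65.89134515804874 [-0.11  0.17  0.83]
False
w6 t 25.5417 [ 422.4 -464.2  221.3] [-1.33  0.55  1.43  0.84  1.69 -0.6 ]
```

View pics/w6.png

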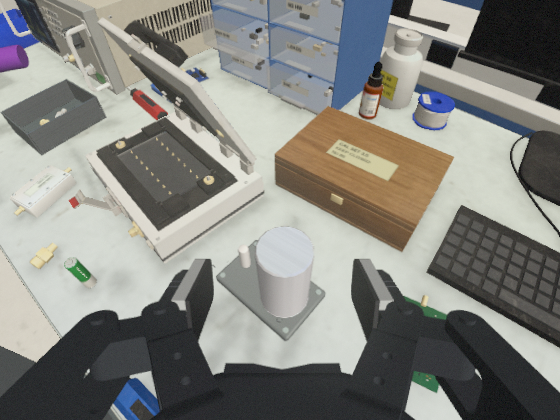

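View pics/c17.png

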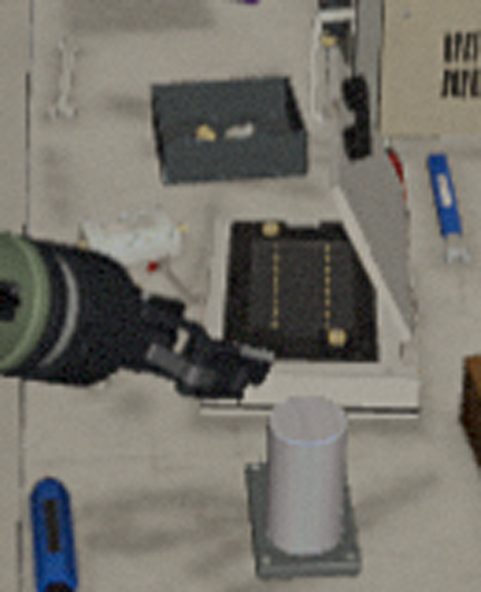

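The cup stands on the peg at wrist (285,272), and both adapters are in the tray at wrist (52,118). I'll check height and tilt from the depth before handing in.

```bash
python3 - <<'E'
from h import *
z=np.load('pics/w6.npz');s=dict(eef_pos=z['eef_pos'],eef_rot=z['eef_rot']);C=cloud('wrist',z['d'],s)
P=C[228:270,255:315].reshape(-1,3);P=P[(P[:,2]>104)&(P[:,2]<118)]
A=np.c_[P[:,:2]-P[:,:2].mean(0),np.ones(len(P))];c,*_=np.linalg.lstsq(A,P[:,2],rcond=None)
print('top z',c[2].round(1),'tilt deg',np.degrees(np.hypot(*c[:2])).round(2),'centre',((P.min(0)+P.max(0))/2).round(1),len(P))
st=sensors.read_state();print(st['t'],np.round(st['force'],2))
ctrl.finish_job()
E
```

```text
top z 110.7 tilt deg 0.44 centre [ 491.8 -406.2  108.4] 2138
25.6917 [-0.93  0.26 -0.37]
the job is handed in; nothing more can be done
```

The empty cup is hung upside down on the tall peg and released, both adapters are in the parts tray, and the job is handed in at about 25.7 s; the hand-in reports no verdict.

I gripped the silver cup at a 34° tilt, carried it nearly level with the mouth slightly up, and tipped both adapters into the tray. I then lowered the cup over the peg under force guards until about 5 N of contact with the estimated rim height at 16.2 mm, opened the fingers and backed away.

- **Cup:** by wrist-camera depth its top is at 110.7 mm (111 mm expected), tilted 0.4°, centred within about 2 mm of the measured peg axis.
- **Adapters:** the side and wrist views show both in the tray.
- **Robot:** it stood clear of the stand and cup, with wrist force around 1 N (noise level).
- **Disagreement:** with the cup gripped, the wrist camera put it about 1.2 mm off the jaw centre line. I took this as camera calibration error, because the side and scene views showed cup and peg aligned to about 1 mm and the cup met no resistance on the way down.
- **Failed check:** one ellipse fit of the cup's floor crashed, so I used the depth-plane fit instead.

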